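# Release and push out a bench meter's battery drawer with a pin tool

## Robot

A 6-joint arm with a two-finger parallel gripper is mounted at the origin on the work surface. World frame = base frame: x ahead of the robot, y to its left, z up, the work surface at z = 0. Lengths are in m, angles in rad, forces in N, time in s.
With the tool pointing down it reaches from about 0.3 to 0.75 m from the base axis. Payload 8.5 kg.
Tool frame: the origin (TCP) lies at the centre of the arm's flange, where the gripper is bolted on; the fingertips stand 166 mm ahead of it and the grasp point (between the pads) lies 147 mm ahead of it (tip_reach is the distance from the TCP to the fingertips, in m); z points along the fingers, y is the line along which they close (so a half turn about z gives the same grasp; the last joint's range is limited). The gripper opens to 88 mm and grips with 3 to 60 N. Pads are 18 mm wide; open, the fingers measure 123 mm over their backs; the gripper's body (75 mm by 187 mm) begins 45 mm behind the grasp point.
Start: joints at [0.981, 0.381, 1.297, -0, 1.464, -0.215], TCP at [0.201, 0.512, 0.405] pointing down, gripper open.
Joint ranges: [-3.11, 3.11], [-0.89, 2.33], [0.22, 2.48], [-1.42, 4.56], [0.17, 2.85], [-2.88, 2.88]. Speed limits (rad/s): [2.39, 2.39, 3.14, 3.14, 3.14, 3.14].

## Interface

Orientations are given as a unit quaternion [x, y, z, w].
In Python, from station import * gives the robot as it stands. The module is installed in compiled form; this text tells all that it offers.
- The arm moves only by the shell command python3 -m handwheel 'ROWS' [FORCE]. ROWS is JSON, a list that holds one entry, the list of rows, each a list of 7 numbers: the turn, a rotation vector about the tool's x, y, z in rad, then the shift along the tool's x, y, z in m, then the finger opening in m, from 0 to 0.0881. A call has 1 to 5 rows; each row shifts and turns the commanded pose from where the row before left it, along the tool's axes as they then stand; what a row does not reach is not made up. A row lasts 1/12 s, in which the tool goes at most 41.7 mm and 7.16 degrees, less where a joint would pass 70% of its speed; a pose out of reach is approached as far as the arm can. A call with a gripper value outside its range is refused whole. The fingers move at their own pace and stop on an object; FORCE is the grip in N (left out, the last holds). Time passes only in rows, so rows that do not move let the fingers close. It gives the time, the measured TCP pose, the force, the opening and the grip force at its end, in the units of the state.
- state(): the state, without advancing time (a new reading comes with each control period).
- capture(name): name is "scene" or "top" or "wrist"; returns the picture (420x560x3 uint8, red, green, blue); there is no depth.
- calibration(name): a dict with "fovy" (degrees; the focal length in pixels is half the picture's height over the tangent of half this angle, whatever the lens; pixels are square), "cx", "cy" (the principal point, pixels), "origin" and "attitude" of the camera in the world; the wrist camera has in their place "mount" (4x4, takes a point from camera to tool coordinates, whose origin is the TCP and whose axes are the flange's). Camera axes: x right, y down, z forward; pixel columns grow to the right and rows downward; lengths in m; the calibration is good to about 2 mm. The wrist camera is an equidistant fisheye: a pixel r from the principal point sees the ray r / f radians off the axis. A picture is of the moment at which its call begins: read the wrist's pose just before it. calibration takes no time and is no camera call.
- sign_off(): hands the job in; it is judged then, once.
The state is a dict: "time_s": time; "q": joint angles; "qd": joint speeds; "joint_efforts": joint torques, N m; "ee_pos": TCP position; "tcp_rot": TCP orientation; "force": force on the tool from outside, world axes, zero at the start; "ft_torque": the same for the moment, N m; "opening": opening from 0.0 (shut) to 1.0 (fully open); "grip_force": force on a finger pad.
Only numpy, scipy, OpenCV 4.12 (cv2) and the standard library are available. Lean on these libraries where they do the work, as an engineer would, in place of code of your own. Each camera call takes 0.05 s, during which the arm holds its last target. There are 200 camera calls.

## Task

Take the orange-handled pin tool from its blue stand, press the red release button down in the recess of the meter's black battery drawer, and keep it held down with the pin while you push the drawer all the way out to its stop. Then put the pin tool back upright in its stand. Touch the meter with the pin only, never force it (about 20 N is the most it may feel), and leave the chip carrier, the spool and the jar where they are.

Things in the scene. Friction and masses are not known exactly. Their poses are not given: they have to be found in the camera images.
- meter: Amber bench meter, fixed, 170 (x) x 150 (y) x 62 mm high; origin at the centre of its underside, z up; the drawer comes out of its -x face. The black battery drawer (130 x 74 mm) lies in an open channel along its middle: in front an open tray with three cells, behind it a flat black top with a white-ringed recess, nominally 70 mm above the bench. Knobs up to 11 mm high on the shoulders.
- recess (a point): Nominal centre of the recess's mouth, drawer fully home: a fixed point of the meter at x +20, y 0, z +70 mm of its frame. With the drawer out by d the recess lies d farther along the meter's -x. Height NOT exact: in each meter the drawer with its button rides up to 8 mm higher or lower. Round vertical hole, 11 mm diameter, 1.5 mm chamfer, wall 18 mm deep.
- release (a point): Nominal top of the red release button (9.6 mm diameter), 8 mm below recess, fixed to the meter, so equally inexact in height: feel for it. The button pushes back with 2.5 N at first, plus 0.9 N per mm; the latch lets go at 4 mm of stroke (about 6 N); it bottoms hard at 7 mm (about 9 N). The drawer's top beside the hole is rigid.
- drawer (a joint): How far the drawer is out: 0 home, 0.055 m at its hard end stop, level along the meter's -x; starts 0 to 4 mm out. The pin pushes it by the recess's wall: about 3 N friction, 15 N per m/s drag; it stays where left. With the button up it is blocked rigidly at 5, 21 and 37 mm; a button let up on the way locks again at the next. Beyond 44 mm the button may come up.
- pin: Pin tool, about 60 g: steel pin 6 mm diameter, 32 mm long, pointing down; dark collar 24 mm diameter from 32 to 37 mm above the tip; orange square handle 16 x 16 mm from 37 to 102 mm above the tip. Origin at the tip, z up along the handle, x and y square to the handle's faces. Starts upright in the stand, collar on the stand's top, tip 8 mm above the bench.
- stand: Blue stand block, fixed, 60 x 60 x 40 mm, origin at the centre of its underside. A round vertical hole of 11 mm diameter, 36 mm deep, with a 2 mm chamfer, in the middle of its top takes the pin. It stands left or right of the meter.
- carrier: Black chip carrier tray with compartments, 90 x 70 x 20 mm, 0.4 kg, loose, on the other side of the meter from the stand; origin under its centre. Leave alone.
- spool: Yellow solder spool, 56 mm diameter, 40 mm high, upright, loose; origin under its centre. Leave alone.
- jar: Amber flux jar with a black cap, 44 mm diameter, 50 mm high, loose; origin under its centre. Leave alone.

How it is judged:
By the outcome, as a careful person would: the job done as asked, in the order asked, and still so for the second after the job is handed in, with the robot touching nothing.
It also fails if it takes over 59 s, if anything falls off the work surface, if the arm or the gripper's body presses on something with over 40 N, if the wrist force passes 120 N, or if a joint passes its speed limit or range.

## Working session

There is one attempt and no reset: what is moved stays moved. The work goes in short steps, Python scripts to look and compute and a shell command to move; the robot and the scene stay as the last step left them, time stands still between calls to the robot, and variables do not carry over. Pictures are saved under pics/ and viewed, at most 10 in all, crops included, and the job is handed in when it is done.

```bash
mkdir -p pics; python3 - <<'E'
from station import *
import cv2
s=state();print(s)
for n in("scene","top","wrist"):
    print(n,calibration(n)); cv2.imwrite(f"pics/{n}0.png",capture(n)[:,:,::-1])
E
```

```text
{'time_s': 0.0, 'q': array([ 9.80738627e-01,  3.81169509e-01,  1.29825716e+00, -1.33099110e-05,
        1.46358555e+00, -2.15295522e-01]), 'qd': array([-0.00011948,  0.00110169, -0.00121674,  0.00015308,  0.0003562 ,
       -0.00052678]), 'joint_efforts': array([ 5.83447718e-05, -4.37937284e+01, -2.24556309e+01,  7.12721748e-02,
        3.52716353e-02, -1.46499146e-04]), 'ee_pos': array([0.20130017, 0.5117835 , 0.40415304]), 'tcp_rot': array([ 1.86285717e-01,  9.82495358e-01, -6.55606618e-04, -2.72065419e-04]), 'force': array([-0.07363832, -0.83336961, -1.02401771]), 'ft_torque': array([0.00571238, 0.00723394, 0.02489931]), 'grip_force': 0.0, 'opening': 0.9997550230510658}
scene {'fovy': 46.6263817840694, 'cx': 286.2492978976806, 'cy': 214.19926988896276, 'origin': array([1.21316549, 0.10033182, 0.77934825]), 'attitude': array([ 0.6095602 ,  0.70379377, -0.27592359, -0.23869826])}
top {'fovy': 47.17535629544184, 'cx': 273.89764924391113, 'cy': 206.19677706128792, 'origin': array([0.48297703, 0.00849483, 1.00450798]), 'attitude': array([-0.69742855,  0.71416978, -0.04389186,  0.04035404])}
wrist {'fovy': 65.70646984690485, 'cx': 281.7191935302272, 'cy': 215.02669421855126, 'mount': array([[ 2.15671102e-04, -9.65224759e-01, -2.61421342e-01,
         6.66837932e-02],
       [ 9.99999906e-01,  1.09591866e-04,  4.20357028e-04,
        -4.30559808e-04],
       [-3.77089358e-04, -2.61421408e-01,  9.65224692e-01,
         1.99469112e-02],
       [ 0.00000000e+00,  0.00000000e+00,  0.00000000e+00,
         1.00000000e+00]])}
```

View pics/top0.png

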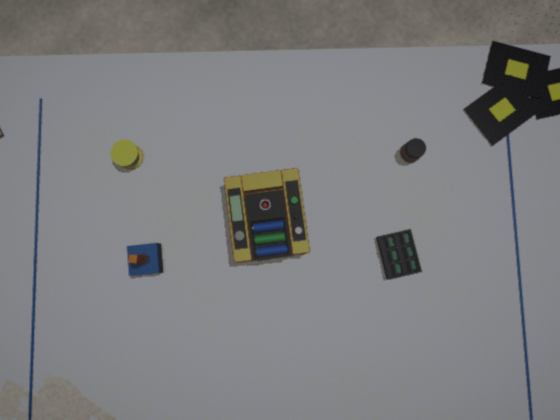

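View pics/scene0.png

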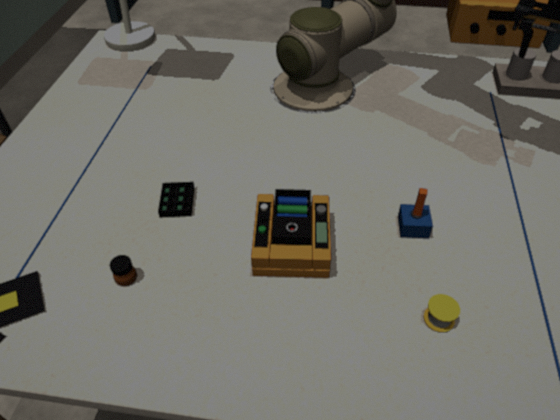

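The top view shows the meter around (267,215) with its ring at (265,204). The stand with the pin is at (144,259), the spool at (125,153), the jar at (413,150) and the carrier at (398,254). The scene view agrees: ring at (292,227), handle at (420,203).

```bash
cat > h.py <<'E'
from station import *
import cv2, numpy as np
from scipy.spatial.transform import Rotation as R
def ray(n,u,v,st=None):
    c=calibration(n); f=210/np.tan(np.radians(c['fovy']/2)); x,y=u-c['cx'],v-c['cy']
    if n!='wrist':
        d=R.from_quat(c['attitude']).apply([x/f,y/f,1]); return np.array(c['origin']),d/np.linalg.norm(d)
    r=np.hypot(x,y)+1e-9; a=r/f; d=np.array([np.sin(a)*x/r,np.sin(a)*y/r,np.cos(a)])
    M=c['mount']; T=R.from_quat(st['tcp_rot'])
    return np.array(st['ee_pos'])+T.apply(M[:3,3]), T.apply(M[:3,:3]@d)
def onz(r,z): return r[0]+r[1]*(z-r[0][2])/r[1][2]
def tri(*rs):
    A=sum(np.eye(3)-np.outer(d,d) for o,d in rs); b=sum((np.eye(3)-np.outer(d,d))@o for o,d in rs)
    p=np.linalg.solve(A,b); return p,[round(1e3*np.linalg.norm(np.cross(p-o,d)),1) for o,d in rs]
def mask(im,lo,hi): return cv2.inRange(cv2.cvtColor(im,cv2.COLOR_RGB2HSV),lo,hi)
E
python3 - <<'E'
from h import *
np.set_printoptions(precision=4,suppress=True)
T=cv2.imread('pics/top0.png')[:,:,::-1].copy(); S=cv2.imread('pics/scene0.png')[:,:,::-1].copy()
def comp(m,box,k=1):
    x0,y0,x1,y1=box; n=np.zeros_like(m); n[y0:y1,x0:x1]=m[y0:y1,x0:x1]
    p=np.argwhere(n)[:,::-1]; return p
for nm,im,b in(('top',T,(255,195,276,215)),('scene',S,(282,218,302,237))):
    x0,y0,x1,y1=b
    for lab,m in(('white',mask(im,(0,0,100),(179,80,255))),('red',mask(im,(0,110,60),(10,255,255))|mask(im,(165,110,60),(179,255,255)))):
        p=comp(m,b); print(nm,lab,len(p),p.mean(0),p.min(0),p.max(0))
for nm,im,b in(('top',T,(115,235,170,280)),('scene',S,(395,180,440,240))):
    p=comp(mask(im,(0,120,60),(20,255,255)),b); print(nm,'orange',len(p),p.mean(0),p.min(0),p.max(0))
    p=comp(mask(im,(100,100,30),(130,255,255)),b); print(nm,'blue',len(p),cv2.minAreaRect(p.astype(np.float32)))
p=comp(mask(T,(15,120,60),(32,255,255)),(215,160,320,270)); print('meter',cv2.minAreaRect(p.astype(np.float32)))
a=cv2.resize(T[160:270,215:320],None,fx=5,fy=5,interpolation=2)
b=cv2.resize(T[235:280,110:175],None,fx=6,fy=6,interpolation=2)
c=cv2.resize(S[180:240,390:440],None,fx=5,fy=5,interpolation=2)
o=np.zeros((600,800,3),np.uint8); 
a=a[:,:525];o[:550,:525]=a; b=cv2.resize(b,(270,187));o[:187,528:798]=b; o[200:500,530:780]=c
cv2.imwrite('pics/crop.png',o[:,:,::-1])
E
```

```text
top white 15 [263.2667 205.0667] [260 200] [269 209]
top red 23 [264.8261 204.5652] [263 202] [267 207]<stdin>:10: RuntimeWarning: Mean of empty slice.
  ret = um.true_divide(
Traceback (most recent call last):
ValueError: zero-size array to reduction operation minimum which has no identity
```

```bash
python3 - <<'E'
from h import *
np.set_printoptions(precision=4,suppress=True)
T=cv2.imread('pics/top0.png')[:,:,::-1].copy(); S=cv2.imread('pics/scene0.png')[:,:,::-1].copy()
def comp(m,box):
    x0,y0,x1,y1=box; n=np.zeros_like(m); n[y0:y1,x0:x1]=m[y0:y1,x0:x1]
    return np.argwhere(n)[:,::-1].astype(np.float32)
rr=[]
for nm,im,b in(('top',T,(255,195,276,215)),('scene',S,(282,218,302,237))):
    x0,y0,x1,y1=b; g=im.max(2); t=np.percentile(g[y0:y1,x0:x1],50)+30
    p=comp((g>t).astype(np.uint8),b); c,wh,an=cv2.minAreaRect(p); print(nm,'ring',t,len(p),c,wh,an)
    rr.append(ray(nm,*c)); print(onz(rr[-1],.07))
print(tri(*rr))
for nm,im,b in(('top',T,(115,235,170,280)),('scene',S,(395,180,440,240))):
    p=comp(mask(im,(0,120,60),(20,255,255)),b); print(nm,'orange',len(p),p.mean(0),p.min(0),p.max(0))
    p=comp(mask(im,(100,100,30),(130,255,255)),b); r=cv2.minAreaRect(p); print(nm,'blue',len(p),r)
    if nm=='top': print([onz(ray('top',*q),.04) for q in cv2.boxPoints(r)])
p=comp(mask(T,(15,120,60),(32,255,255)),(215,160,320,270)); r=cv2.minAreaRect(p); print('meter',r,onz(ray('top',*r[0]),.062)); print([onz(ray('top',*q),.062) for q in cv2.boxPoints(r)])
o=np.zeros((600,800,3),np.uint8)
o[:550,:525]=cv2.resize(T[160:270,215:320],None,fx=5,fy=5,interpolation=2)
o[:180,530:790]=cv2.resize(T[235:280,110:175],None,fx=4,fy=4,interpolation=2); o[200:500,530:780]=cv2.resize(S[180:240,390:440],None,fx=5,fy=5,interpolation=2)
cv2.imwrite('pics/crop.png',o[:,:,::-1])
E
```

```text
top ring 74.0 76 (264.5, 204.0) (10.0, 11.0) 90.0
[0.5996 0.0208 0.07  ]
scene ring 46.0 73 (291.5, 226.5) (9.0, 11.0) 90.0
[0.5939 0.0209 0.07  ]
(array([0.5989, 0.0211, 0.0756]), [np.float64(0.4), np.float64(0.4)])
top orange 75 [133.3333 258.56  ] [129. 255.] [138. 262.]
top blue 691 ((142.99327087402344, 258.9292297363281), (29.62784194946289, 30.7181453704834), 84.5596694946289)
[array([0.526, 0.299, 0.04 ]), array([0.5304, 0.238 , 0.04  ]), array([0.4718, 0.2321, 0.04  ]), array([0.4675, 0.2927, 0.04  ])]
scene orange 193 [419.9067 201.2694] [414. 188.] [426. 215.]
scene blue 794 ((415.0, 221.0), (32.0, 32.0), 90.0)
meter ((265.873779296875, 214.88150024414062), (84.98501586914062, 75.39480590820312), 82.27816772460938) [0.579  0.0186 0.062 ]
[array([0.6549, 0.1025, 0.062 ]), array([ 0.6719, -0.0465,  0.062 ]), array([ 0.5043, -0.0638,  0.062 ]), array([0.4882, 0.0822, 0.062 ])]
```

View pics/crop.png

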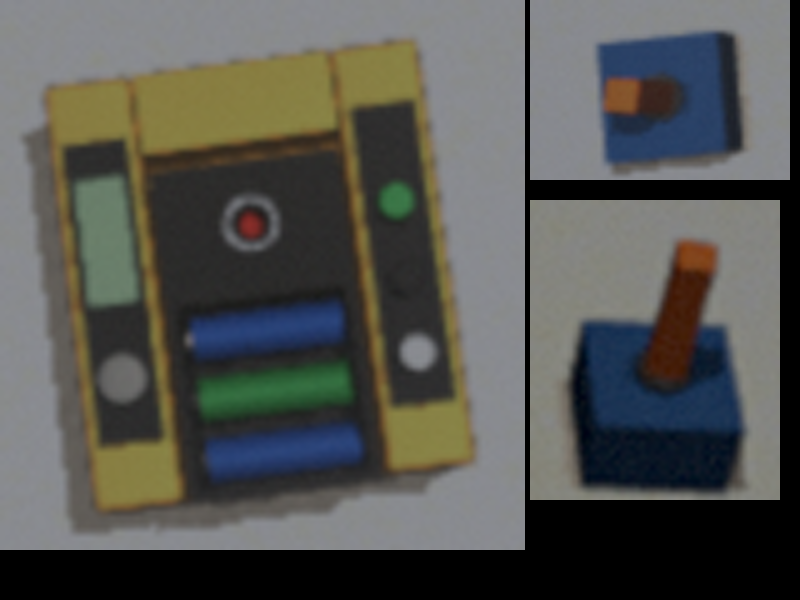

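The crop confirms the ring and red button at (0.599, 0.021, ~0.075), which matches the meter centre plus 20 mm. Meter yaw is about 6.5°, and the stand is at about (0.497, 0.266) with yaw about 6°. I'll turn the tool so the fingers close along the meter's x, then go above the stand.

```bash
python3 -m handwheel '[[[0,0,0.12,0,0,0,0.088],[0,0,0.12,0,0,0,0.088],[0,0,0.12,0,0,0,0.088],[0,0,0.12,0,0,0,0.088],[0,0,0.12,0,0,0,0.088]]]'; python3 -m handwheel '[[[0,0,0.12,0,0,0,0.088],[0,0,0.12,0,0,0,0.088],[0,0,0.12,0,0,0,0.088],[0,0,0.13,0,0,0,0.088],[0,0,0,0,0,0,0.088]]]'
python3 - <<'E'
from h import *
np.set_printoptions(precision=4,suppress=True)
s=state();M=R.from_quat(s['tcp_rot']);print(M.as_matrix()); p=onz(ray('top',133.3,258.6),.11); print(p)
print(M.inv().apply(np.r_[p[:2],.33]-s['ee_pos']))
E
```

```text
time_s: 0.57
ee_pos: [0.2013, 0.5118, 0.4045]
tcp_rot: [0.471, 0.882, -0.0, -0.0]
force: [-0.2, -1.1, 0.1]
opening: 0.996
grip_force: 0.0
time_s: 0.98
ee_pos: [0.2014, 0.5118, 0.4045]
tcp_rot: [0.668, 0.744, -0.0, 0.0]
force: [0.5, -0.6, 1.1]
opening: 0.997
grip_force: 0.0
[[-0.1062  0.9943 -0.0003]
 [ 0.9943  0.1062 -0.0006]
 [-0.0005 -0.0004 -1.    ]]
[0.4987 0.2647 0.11  ]
[-0.2772  0.2694  0.0745]
```

```bash
python3 -m handwheel '[[[0,0,0,-0.0277,0.027,0.0075,0.088],[0,0,0,-0.0277,0.027,0.0075,0.088],[0,0,0,-0.0277,0.027,0.0075,0.088],[0,0,0,-0.0277,0.027,0.0075,0.088],[0,0,0,-0.0277,0.027,0.0075,0.088]]]'; python3 -m handwheel '[[[0,0,0,-0.0277,0.027,0.0075,0.088],[0,0,0,-0.0277,0.027,0.0075,0.088],[0,0,0,-0.0277,0.027,0.0075,0.088],[0,0,0,-0.0277,0.027,0.0075,0.088],[0,0,0,-0.0277,0.027,0.0075,0.088]]]';python3 -m handwheel '[[[0,0,0,0,0,0,0.088],[0,0,0,0,0,0,0.088]]]'
python3 - <<'E'
from h import *
s=state(); im=capture('wrist'); cv2.imwrite('pics/w1.png',im[:,:,::-1])
import pickle; pickle.dump(s,open('w1.pkl','wb'))
m=mask(im,(0,120,60),(20,255,255)); cs,_=cv2.findContours(m,0,2)
for c in cs:
    if cv2.contourArea(c)>100:
        r=cv2.minAreaRect(c); print(r,cv2.contourArea(c),onz(ray('wrist',*r[0],s),.11))
E
```

```text
time_s: 1.4
ee_pos: [0.3519, 0.3878, 0.3669]
tcp_rot: [0.665, 0.747, -0.0, -0.0]
force: [0.4, 0.2, -0.3]
opening: 0.997
grip_force: 0.0
time_s: 1.82
ee_pos: [0.5016, 0.2649, 0.3293]
tcp_rot: [0.665, 0.747, -0.0, -0.0]
force: [-0.3, 0.4, 0.1]
opening: 1.002
grip_force: 0.0
time_s: 1.98
ee_pos: [0.5015, 0.2651, 0.3289]
tcp_rot: [0.667, 0.745, -0.001, -0.0]
force: [-0.5, 0.7, 0.3]
opening: 1.0
grip_force: 0.0
((324.840087890625, 355.2466125488281), (15.658111572265625, 144.16131591796875), 87.84703826904297) 1680.5 [0.54576484 0.16909574 0.11      ]
((479.26397705078125, 308.3045959472656), (9.404610633850098, 44.17317199707031), 4.085616588592529) 130.0 [0.67074116 0.21657511 0.11      ]
((280.7162170410156, 220.7027130126953), (24.00225067138672, 41.59294128417969), 9.462321281433105) 827.0 [0.49962964 0.27381768 0.11      ]
```

View pics/w1.png

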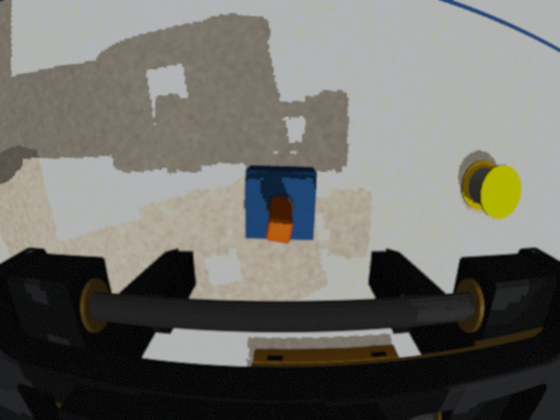

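The wrist view shows the stand square with the tool at (281,203), with the handle's bright top face near (280,231) and slightly turned. I'll isolate that face and get its corners.

```bash
python3 - <<'E'
from h import *
import pickle
np.set_printoptions(precision=4,suppress=True)
s=pickle.load(open('w1.pkl','rb')); im=cv2.imread('pics/w1.png')[:,:,::-1].copy()
M=R.from_quat(s['tcp_rot'])
for r in range(196,246,4): print(im[r,270:292:3,0])
m=mask(im,(0,120,180),(20,255,255)); m[:,:255]=0; m[:,305:]=0; m[260:]=0
p=np.argwhere(m)[:,::-1]; P=np.array([onz(ray('wrist',*q,s),.11)[:2] for q in p])*1e3
r=cv2.minAreaRect(P.astype(np.float32)); print(len(p),r, P.mean(0)); g=np.r_[np.array(r[0])/1e3,.11]; print('tool',M.inv().apply(g-s['ee_pos']))
y=M.as_matrix()[:2,1]; print('tool y angle',np.degrees(np.arctan2(y[1],y[0])))
b=mask(im,(100,100,60),(130,255,255)); b[:,:235]=0; b[:,330:]=0; b[260:]=0
p=np.argwhere(b)[:,::-1]; P=np.array([onz(ray('wrist',*q,s),.04)[:2] for q in p])*1e3; print('stand',cv2.minAreaRect(P.astype(np.float32)))
E
```

```text
[ 7 27 30 27 23 27 32 27]
[29 58 61 62 60 57 62 48]
[34 59 62 62 61 62 61 63]
[45 62 63 61 61 62 62 61]
[57 63 61 64 60 60 63 56]
[58 63 65 62 62 61 62 58]
[86 95 93 90 84 80 73 61]
[167 173 170 171 156 143 146 135]
[175 178 179 178 178 179 178 152]
[177 178 178 178 178 177 178 114]
[179 178 178 179 179 179 175  72]
[164 173 173 177 177 178 165 139]
[168 177 176 176 174 164 167 172]
14 ((500.11712646484375, 266.72869873046875), (9.76490306854248, 8.985816955566406), 73.0989990234375) [500.4508 265.9875]
tool [ 0.0018 -0.0009  0.2189]
tool y angle 6.387892933664898
stand ((499.02899169921875, 267.40545654296875), (58.89099884033203, 58.97211456298828), 5.115206241607666)
```

```bash
python3 - <<'E'
from h import *
import pickle
s=pickle.load(open('w1.pkl','rb')); im=cv2.imread('pics/w1.png')[:,:,::-1].copy()
for t in(120,140):
    m=mask(im,(0,120,t),(20,255,255)); m[:,:255]=0; m[:,305:]=0; m[260:]=0
    c=max(cv2.findContours(m,0,1)[0],key=cv2.contourArea)[:,0]
    P=np.array([onz(ray('wrist',*q,s),.11)[:2] for q in c])*1e3
    r=cv2.minAreaRect(P.astype(np.float32)); g=np.r_[np.array(r[0])/1e3,.11]; print(t,r,'tool',R.from_quat(s['tcp_rot']).inv().apply(g-s['ee_pos']))
E
```

```text
120 ((499.2772216796875, 266.29022216796875), (13.029125213623047, 15.202569961547852), 86.41517639160156) tool [ 0.00144856 -0.00175968  0.21887931]
140 ((499.3471984863281, 266.1800537109375), (12.88569450378418, 14.590847969055176), 87.0457992553711) tool [ 0.00133129 -0.0017024   0.21887924]
```

Handle axis is at (0.4993, 0.2662) with yaw about -3.3°, and it agrees with the stand centre at (0.4990, 0.2674). The move is +0.17 rad about tool z, a small shift, then descend and grip.

```bash
python3 -m handwheel '[[[0,0,0.085,0.0014,-0.0017,0,0.06],[0,0,0.085,0,0,0,0.06],[0,0,0,0,0,0.03,0.06],[0,0,0,0,0,0.03,0.06],[0,0,0,0,0,0.03,0.06]]]';python3 -m handwheel '[[[0,0,0,0,0,0.014,0.06],[0,0,0,0,0,0,0.06],[0,0,0,0,0,0,0.03],[0,0,0,0,0,0,0.01],[0,0,0,0,0,0,0.01]]]' 35; python3 -m handwheel '[[[0,0,0,0,0,0,0.01],[0,0,0,0,0,0,0.01],[0,0,0,0,0,0,0.01]]]'
```

```text
time_s: 2.45
ee_pos: [0.4972, 0.2689, 0.2396]
tcp_rot: [0.726, 0.687, 0.001, 0.0]
force: [0.8, -0.6, 0.2]
opening: 0.682
grip_force: 0.0
time_s: 2.87
ee_pos: [0.4985, 0.2681, 0.2274]
tcp_rot: [0.727, 0.686, 0.001, 0.001]
force: [1.3, 1.0, 0.8]
opening: 0.477
grip_force: 0.0
time_s: 3.12
ee_pos: [0.4985, 0.2676, 0.2263]
tcp_rot: [0.728, 0.686, 0.0, 0.0]
force: [-0.2, -0.1, -0.4]
opening: 0.251
grip_force: 0.0
```

```bash
python3 -m handwheel '[[[0,0,0,0,0,0,0.01],[0,0,0,0,0,0,0.01],[0,0,0,0,0,0,0.01],[0,0,0,0,0,0,0.01]]]' 35;  python3 -m handwheel '[[[0,0,0,0,0,0,0.01],[0,0,0,0,0,0,0.01],[0,0,0,0,0,0,0.01]]]' 40
```

```text
time_s: 3.45
ee_pos: [0.4986, 0.2676, 0.226]
tcp_rot: [0.728, 0.686, 0.0, 0.0]
force: [-1.5, -0.2, 3.3]
opening: 0.181
grip_force: 35.0
time_s: 3.7
ee_pos: [0.4986, 0.2676, 0.226]
tcp_rot: [0.728, 0.686, 0.0, 0.0]
force: [-0.5, 0.1, 5.7]
opening: 0.181
grip_force: 40.0
```

```bash
python3 -m handwheel '[[[0,0,0,0,0,-0.01,0.01],[0,0,0,0,0,-0.02,0.01],[0,0,0,0,0,-0.03,0.01],[0,0,0,0,0,-0.03,0.01],[0,0,0,0,0,-0.02,0.01]]]' 40; python3 -m handwheel '[[[0,0,0,-0.0239,0.0115,0,0.01],[0,0,0,-0.0239,0.0115,0,0.01],[0,0,0,-0.0239,0.0115,0,0.01],[0,0,0,-0.0239,0.0115,0,0.01],[0,0,0,-0.0239,0.0115,0,0.01]]]';python3 -m handwheel '[[[0,0,0,-0.0239,0.0115,0,0.01],[0,0,0,-0.0239,0.0115,0,0.01],[0,0,0,-0.0239,0.0115,0,0.01],[0,0,0,-0.0239,0.0115,0,0.01],[0,0,0,-0.0239,0.0115,0,0.01]]]';python3 -m handwheel '[[[0,0,0,0,0,0.01,0.01],[0,0,0,0,0,0,0.01],[0,0,0,0,0,0,0.01]]]'
python3 - <<'E'
from h import *
print(state()['ee_pos'],state()['tcp_rot'])
im=capture('scene'); cv2.imwrite('pics/s2.png',im[:,:,::-1])
im2=capture('wrist'); cv2.imwrite('pics/w2.png',im2[:,:,::-1])
o=np.zeros((600,800,3),np.uint8); o[:,:420]=cv2.resize(im[130:280,240:345],None,fx=4,fy=4,interpolation=2); o[:285,420:]=cv2.resize(im2,(380,285)); cv2.imwrite('pics/c2.png',o[:,:,::-1])
E
```

```text
time_s: 4.12
ee_pos: [0.4984, 0.2676, 0.3387]
tcp_rot: [0.728, 0.686, 0.001, 0.001]
force: [0.3, 0.5, -0.4]
opening: 0.172
grip_force: 40.0
time_s: 4.53
ee_pos: [0.549, 0.1438, 0.336]
tcp_rot: [0.728, 0.686, -0.0, -0.0]
force: [-0.4, 0.4, -0.5]
opening: 0.179
grip_force: 40.0
time_s: 4.95
ee_pos: [0.5994, 0.021, 0.3359]
tcp_rot: [0.728, 0.686, -0.0, -0.0]
force: [1.2, 1.0, -0.2]
opening: 0.177
grip_force: 40.0
time_s: 5.2
ee_pos: [0.5989, 0.0226, 0.3253]
tcp_rot: [0.728, 0.686, -0.001, -0.001]
force: [-0.4, 0.6, -0.4]
opening: 0.175
grip_force: 40.0
[0.59889081 0.02264527 0.32529039] [ 7.27673589e-01  6.85922776e-01 -5.33314075e-04 -8.99459963e-04]
```

View pics/c2.png

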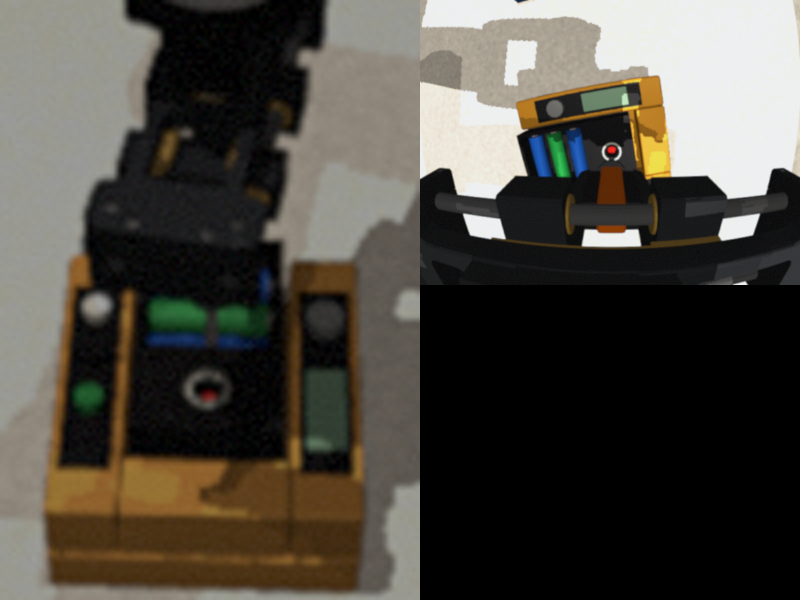

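The scene crop shows the pin in front of the green cell with the ring at full-picture (292,227). The wrist inset shows the ring just beyond the handle. I'll enlarge both around the pin tip.

```bash
python3 - <<'E'
from h import *
np.set_printoptions(precision=4,suppress=True)
w=cv2.imread('pics/w2.png'); sc=cv2.imread('pics/s2.png')
o=np.zeros((560,800,3),np.uint8); o[:560,:480]=cv2.resize(w[195:265,252:312],None,fx=8,fy=8,interpolation=2)
o[:480,490:790]=cv2.resize(np.clip(sc[190:238,277:307].astype(int)*2,0,255).astype(np.uint8),None,fx=10,fy=10,interpolation=2); cv2.imwrite('pics/c3.png',o)
s=state(); M=R.from_quat(s['tcp_rot'])
c=calibration('wrist'); f=210/np.tan(np.radians(c['fovy']/2)); Mt=np.linalg.inv(c['mount'])
def pw(P):
    q=(Mt@np.r_[P,1])[:3]; r=np.hypot(*q[:2]); a=np.arctan2(r,q[2]); return f*a*q[:2]/r+[c['cx'],c['cy']]
cs=calibration('scene'); fs=210/np.tan(np.radians(cs['fovy']/2)); Rc=R.from_quat(cs['attitude']).inv()
def ps(P):
    q=Rc.apply(P-cs['origin']); return fs*q[:2]/q[2]+[cs['cx'],cs['cy']]
for z in(.218,.186): 
    for dx in (0,-.0014): print(z,dx,'wrist',pw([dx,0,z]),'scene',ps(s['ee_pos']+M.apply([dx,0,z])))
print('recess expected',ps(np.array([.5989,.0211,.0756])), pw(M.inv().apply([.5989,.0211,.0756]-s['ee_pos'])))
E
```

```text
0.218 0 wrist [281.5004 234.4083] scene [292.5447 215.1857]
0.218 -0.0014 wrist [281.5004 236.4705] scene [291.8115 215.0763]
0.186 0 wrist [281.5018 252.908 ] scene [292.7001 203.3054]
0.186 -0.0014 wrist [281.5018 255.2652] scene [291.9475 203.1956]
recess expected [291.2673 226.5227] [281.7223 223.2504]
```

View pics/c3.png

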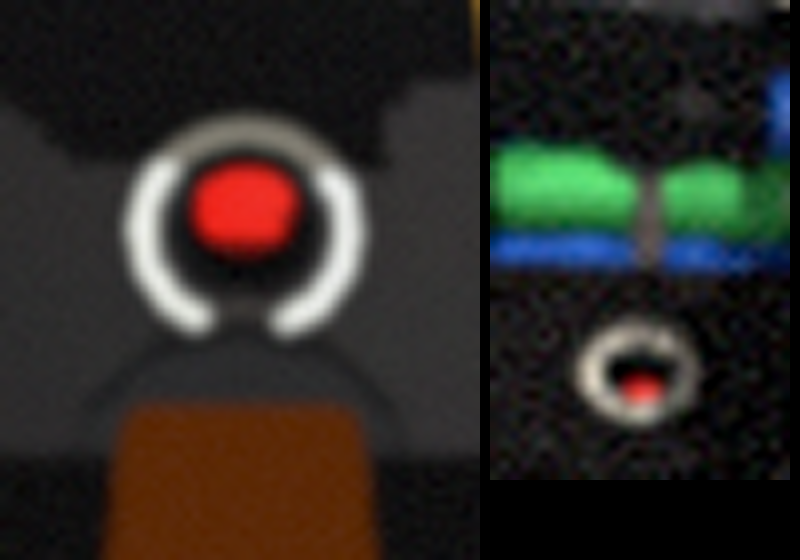

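The wrist crop puts the ring at (282.3,223.3), where it was predicted, and the pin tip about 1.5 mm toward -x of the tool. The scene view puts the tip about 1 mm the other way, so I'll split the difference. Next I descend to just above the mouth.

```bash
python3 -m handwheel '[[[0,0,0,-0.0006,0.0003,0.012,0.01],[0,0,0,0,0,0.012,0.01],[0,0,0,0,0,0.004,0.01],[0,0,0,0,0,0,0.01],[0,0,0,0,0,0,0.01]]]' ;for i in 1; do :; done; python3 -m handwheel '[[[0,0,0,0,0,0.001,0.01],[0,0,0,0,0,0.001,0.01]]]'; python3 -m handwheel '[[[0,0,0,0,0,0.001,0.01],[0,0,0,0,0,0.001,0.01]]]'
```

```text
time_s: 5.72
ee_pos: [0.5995, 0.0222, 0.2983]
tcp_rot: [0.727, 0.686, 0.0, 0.0]
force: [0.2, -0.6, -0.2]
opening: 0.178
grip_force: 40.0
time_s: 5.88
ee_pos: [0.5995, 0.0218, 0.2965]
tcp_rot: [0.728, 0.686, 0.0, 0.001]
force: [0.1, -0.2, -0.2]
opening: 0.18
grip_force: 40.0
time_s: 6.05
ee_pos: [0.5995, 0.0217, 0.2939]
tcp_rot: [0.728, 0.686, 0.0, 0.0]
force: [0.3, -0.4, -1.0]
opening: 0.182
grip_force: 40.0
```

```bash
python3 -m handwheel '[[[0,0,0,0,0,0.001,0.01],[0,0,0,0,0,0.001,0.01],[0,0,0,0,0,0,0.01]]]'; python3 -m handwheel '[[[0,0,0,0,0,0.001,0.01],[0,0,0,0,0,0,0.01]]]';  python3 -m handwheel '[[[0,0,0,0,0,0.001,0.01],[0,0,0,0,0,0,0.01]]]'
```

```text
time_s: 6.3
ee_pos: [0.5995, 0.0216, 0.2915]
tcp_rot: [0.728, 0.686, -0.0, -0.0]
force: [0.3, -0.4, 0.0]
opening: 0.181
grip_force: 40.0
time_s: 6.47
ee_pos: [0.5995, 0.0216, 0.2906]
tcp_rot: [0.728, 0.686, -0.0, -0.0]
force: [0.3, 0.3, -1.5]
opening: 0.177
grip_force: 40.0
time_s: 6.63
ee_pos: [0.5995, 0.0216, 0.2896]
tcp_rot: [0.728, 0.686, -0.0, -0.0]
force: [0.9, 0.3, -0.9]
opening: 0.177
grip_force: 40.0
```

```bash
python3 -m handwheel '[[[0,0,0,0,0,0.001,0.01],[0,0,0,0,0,0,0.01]]]'; python3 -m handwheel '[[[0,0,0,0,0,0.001,0.01],[0,0,0,0,0,0,0.01]]]';  python3 -m handwheel '[[[0,0,0,0,0,0.001,0.01],[0,0,0,0,0,0,0.01]]]'|grep -E "ee|force:"
```

```text
time_s: 6.8
ee_pos: [0.5995, 0.0216, 0.2886]
tcp_rot: [0.728, 0.686, -0.0, -0.0]
force: [0.4, 0.5, 0.3]
opening: 0.179
grip_force: 40.0
time_s: 6.97
ee_pos: [0.5995, 0.0216, 0.2876]
tcp_rot: [0.728, 0.686, -0.0, -0.0]
force: [0.4, -0.5, -1.1]
opening: 0.173
grip_force: 40.0
ee_pos: [0.5995, 0.0216, 0.2866]
force: [1.2, -0.5, -0.1]
grip_force: 40.0
```

Tip at 0.0686, no contact yet.

```bash
python3 -m handwheel '[[[0,0,0,0,0,0.001,0.01],[0,0,0,0,0,0,0.01]]]'|grep -E "ee|force:"; python3 -m handwheel '[[[0,0,0,0,0,0.001,0.01],[0,0,0,0,0,0,0.01]]]'|grep -E "ee|force:";  python3 -m handwheel '[[[0,0,0,0,0,0.001,0.01],[0,0,0,0,0,0,0.01]]]'|grep -E "ee|force:"
```

```text
ee_pos: [0.5995, 0.0216, 0.2856]
force: [-0.6, 0.3, -0.5]
grip_force: 40.0
ee_pos: [0.5995, 0.0216, 0.2846]
force: [0.6, 0.9, -0.2]
grip_force: 40.0
ee_pos: [0.5995, 0.0216, 0.2837]
force: [-0.2, 0.8, -0.8]
grip_force: 40.0
```

```bash
python3 -m handwheel '[[[0,0,0,0,0,0,0.01],[0,0,0,0,0,0,0.01]]]'|grep -E "ee|force:"
```

```text
ee_pos: [0.5995, 0.0216, 0.2837]
force: [-0.4, 0.3, -1.3]
grip_force: 40.0
```

```bash
python3 -m handwheel '[[[0,0,0,0,0,0.001,0.01],[0,0,0,0,0,0,0.01]]]'|grep -E "ee|force:"; python3 -m handwheel '[[[0,0,0,0,0,0.001,0.01],[0,0,0,0,0,0,0.01]]]'|grep -E "ee|force:"
```

```text
ee_pos: [0.5995, 0.0217, 0.2829]
force: [-0.1, -0.2, 1.4]
grip_force: 40.0
ee_pos: [0.5995, 0.0216, 0.2819]
force: [0.2, -0.3, 2.3]
grip_force: 40.0
```

```bash
python3 -m handwheel '[[[0,0,0,0,0,0.001,0.01],[0,0,0,0,0,0,0.01]]]'|grep -E "ee|force:"; python3 -m handwheel '[[[0,0,0,0,0,0.001,0.01],[0,0,0,0,0,0,0.01]]]'|grep -E "ee|force:"
```

```text
ee_pos: [0.5995, 0.0216, 0.2809]
force: [0.8, -0.7, 3.9]
grip_force: 40.0
ee_pos: [0.5996, 0.0216, 0.2798]
force: [0.3, -0.6, 4.2]
grip_force: 40.0
```

The force rises about 1 N/mm, so this is the button's spring, with contact at TCP z of about 0.2832. I'll go to about 5.5 mm of stroke.

```bash
python3 -m handwheel '[[[0,0,0,0,0,0.001,0.01],[0,0,0,0,0,0,0.01]]]'|grep -E "ee|force:"; python3 -m handwheel '[[[0,0,0,0,0,0.001,0.01],[0,0,0,0,0,0,0.01]]]'|grep -E "ee|force:"
python3 -m handwheel '[[[0,0,0,0,0,0,0.01],[0,0,0,0,0,0,0.01]]]'|grep -E "ee|rot|force:"; python3 - <<'E'
from h import *
s=state();M=R.from_quat(s['tcp_rot']);a=np.radians(6.5)
for a in(6,6.5,7): print(M.inv().apply([-np.cos(np.radians(a)),-np.sin(np.radians(a)),0]))
print(s['ee_pos'])
E
```

```text
ee_pos: [0.5996, 0.0216, 0.2789]
force: [0.3, 0.3, 6.2]
grip_force: 40.0
ee_pos: [0.5996, 0.0216, 0.2781]
force: [0.1, 0.3, 6.6]
grip_force: 40.0
ee_pos: [0.5996, 0.0216, 0.2782]
tcp_rot: [0.728, 0.686, 0.0, 0.0]
force: [-1.6, 0.5, 5.7]
grip_force: 40.0
[-1.62979061e-01 -9.86629055e-01 -9.66245235e-04]
[-1.71582713e-01 -9.85169246e-01 -9.64270652e-04]
[-1.80173298e-01 -9.83634412e-01 -9.62222635e-04]
[0.59958381 0.02163373 0.27819553]
```

```bash
python3 -m handwheel '[[[0,0,0,-0.00034,-0.00197,0,0.01],[0,0,0,-0.00034,-0.00197,0,0.01],[0,0,0,-0.00017,-0.00098,0,0.01]]]'|grep -E "ee|force:"; python3 -m handwheel '[[[0,0,0,-0.00017,-0.00098,0,0.01],[0,0,0,-0.00017,-0.00098,0,0.01]]]'|grep -E "ee|force:"; python3 -m handwheel '[[[0,0,0,-0.00017,-0.00098,0,0.01],[0,0,0,-0.00017,-0.00098,0,0.01]]]'|grep -E "ee|force:"
```

```text
ee_pos: [0.595, 0.0211, 0.2786]
force: [4.1, 0.5, 6.7]
grip_force: 40.0
ee_pos: [0.5931, 0.0209, 0.2786]
force: [3.4, 0.9, 5.5]
grip_force: 40.0
ee_pos: [0.5911, 0.0207, 0.2786]
force: [3.9, 1.2, 5.7]
grip_force: 40.0
```

```bash
python3 -m handwheel '[[[0,0,0,-0.00017,-0.00098,0,0.01],[0,0,0,-0.00017,-0.00098,0,0.01]]]'|grep -E "ee|force:"
```

```text
ee_pos: [0.5892, 0.0204, 0.2786]
force: [2.6, 1.8, 6.0]
grip_force: 40.0
```

The drawer slides at about 3–4 N. The stroke has relaxed a little, so I'll add 0.6 mm of press and continue.

```bash
python3 -m handwheel '[[[0,0,0,-0.00017,-0.00098,0.0003,0.01],[0,0,0,-0.00017,-0.00098,0.0004,0.01],[0,0,0,-0.00034,-0.00197,0,0.01],[0,0,0,-0.00034,-0.00197,0,0.01]]]'|grep -E "ee|force:"; python3 -m handwheel '[[[0,0,0,-0.00034,-0.00197,0,0.01],[0,0,0,-0.00034,-0.00197,0,0.01],[0,0,0,-0.00034,-0.00197,0,0.01]]]'|grep -E "ee|force:"
```

```text
ee_pos: [0.5833, 0.0198, 0.278]
force: [3.7, 1.0, 6.9]
grip_force: 40.0
ee_pos: [0.5773, 0.0191, 0.278]
force: [3.2, 1.7, 7.0]
grip_force: 40.0
```

```bash
python3 -m handwheel '[[[0,0,0,-0.00034,-0.00197,0,0.01],[0,0,0,-0.00034,-0.00197,0,0.01],[0,0,0,-0.00034,-0.00197,0,0.01],[0,0,0,-0.00034,-0.00197,0,0.01],[0,0,0,-0.00034,-0.00197,0,0.01]]]'|grep -E "ee|rot|force:"
```

```text
ee_pos: [0.5674, 0.018, 0.2779]
tcp_rot: [0.728, 0.686, 0.002, 0.001]
force: [2.6, 1.0, 6.8]
grip_force: 40.0
```

```bash
python3 -m handwheel '[[[0,0,0,-0.00034,-0.00197,0,0.01],[0,0,0,-0.00034,-0.00197,0,0.01],[0,0,0,-0.00034,-0.00197,0,0.01],[0,0,0,-0.00034,-0.00197,0,0.01],[0,0,0,-0.00034,-0.00197,0,0.01]]]'|grep -E "ee|rot|force:"; python3 -m handwheel '[[[0,0,0,-0.00034,-0.00197,0,0.01],[0,0,0,-0.00017,-0.00098,0,0.01],[0,0,0,-0.00017,-0.00098,0,0.01]]]'|grep -E "ee|rot|force:"
```

```text
ee_pos: [0.5574, 0.0169, 0.2779]
tcp_rot: [0.728, 0.686, 0.002, 0.001]
force: [2.5, 1.7, 6.8]
grip_force: 40.0
ee_pos: [0.5534, 0.0164, 0.2779]
tcp_rot: [0.728, 0.686, 0.001, 0.001]
force: [2.7, 0.9, 6.7]
grip_force: 40.0
```

```bash
python3 -m handwheel '[[[0,0,0,-0.00017,-0.00098,0,0.01],[0,0,0,-0.00017,-0.00098,0,0.01]]]'|grep -E "ee|force:"; python3 -m handwheel '[[[0,0,0,-0.00017,-0.00098,0,0.01]]]'|grep -E "ee|force:"; python3 -m handwheel '[[[0,0,0,-0.00017,-0.00098,0,0.01]]]'|grep -E "ee|force:"
```

```text
ee_pos: [0.5515, 0.0162, 0.2779]
force: [3.6, 1.9, 7.0]
grip_force: 40.0
ee_pos: [0.5505, 0.0161, 0.2779]
force: [2.8, 1.6, 6.0]
grip_force: 40.0
ee_pos: [0.5495, 0.016, 0.2779]
force: [2.7, 1.6, 7.6]
grip_force: 40.0
```

```bash
python3 -m handwheel '[[[0,0,0,-0.00017,-0.00098,0,0.01]]]'|grep -E "ee|force:"; python3 -m handwheel '[[[0,0,0,-0.00017,-0.00098,0,0.01]]]'|grep -E "ee|force:"; python3 -m handwheel '[[[0,0,0,-0.00017,-0.00098,0,0.01]]]'|grep -E "ee|force:"
```

```text
ee_pos: [0.5485, 0.0159, 0.2779]
force: [3.4, 1.7, 5.8]
grip_force: 40.0
ee_pos: [0.5476, 0.0158, 0.2779]
force: [2.9, 1.3, 6.5]
grip_force: 40.0
ee_pos: [0.5466, 0.0157, 0.2779]
force: [3.3, 0.2, 6.8]
grip_force: 40.0
```

```bash
python3 -m handwheel '[[[0,0,0,-0.00017,-0.00098,0,0.01]]]'|grep -E "ee|force:"; python3 -m handwheel '[[[0,0,0,-0.00017,-0.00098,0,0.01]]]'|grep -E "ee|force:"
```

```text
ee_pos: [0.5456, 0.0155, 0.2779]
force: [3.2, 1.2, 6.9]
grip_force: 40.0
ee_pos: [0.5447, 0.0154, 0.278]
force: [5.5, 2.1, 6.4]
grip_force: 40.0
```

```bash
python3 -m handwheel '[[[0,0,0,-0.00017,-0.00098,0,0.01]]]'|grep -E "ee|force:"; python3 -m handwheel '[[[0,0,0,0,0,0,0.01]]]'|grep -E "ee|force:"
```

```text
ee_pos: [0.5438, 0.0153, 0.2781]
force: [4.7, 2.0, 6.7]
grip_force: 40.0
ee_pos: [0.5437, 0.0153, 0.2781]
force: [3.8, 0.8, 6.0]
grip_force: 40.0
```

```bash
python3 -m handwheel '[[[0,0,0,-0.00017,-0.00098,0,0.01],[0,0,0,0,0,0,0.01]]]'|grep -E "ee|force:"; python3 -m handwheel '[[[0,0,0,-0.00017,-0.00098,0,0.01],[0,0,0,0,0,0,0.01]]]'|grep -E "ee|force:"
```

```text
ee_pos: [0.5429, 0.0151, 0.2781]
force: [5.0, 0.5, 6.8]
grip_force: 40.0
ee_pos: [0.5419, 0.015, 0.2781]
force: [3.5, 0.5, 6.6]
grip_force: 40.0
```

```bash
python3 -m handwheel '[[[0,0,0,-0.00017,-0.00098,0,0.01],[0,0,0,0,0,0,0.01]]]'|grep -E "ee|force:"
```

```text
ee_pos: [0.5413, 0.0149, 0.2782]
force: [8.2, 2.3, 4.1]
grip_force: 40.0
```

```bash
python3 -m handwheel '[[[0,0,0,-0.00009,-0.0005,0,0.01],[0,0,0,0,0,0,0.01]]]'|grep -E "ee|rot|force:"
```

```text
ee_pos: [0.5411, 0.0148, 0.2782]
tcp_rot: [0.728, 0.686, 0.003, 0.003]
force: [8.5, 1.1, 3.7]
grip_force: 40.0
```

```bash
python3 -m handwheel '[[[0,0,0,-0.00006,-0.0003,0,0.01],[0,0,0,0,0,0,0.01]]]'|grep -E "ee|rot|force:"
```

```text
ee_pos: [0.5409, 0.0148, 0.2782]
tcp_rot: [0.728, 0.686, 0.003, 0.003]
force: [9.7, 2.2, 3.2]
grip_force: 40.0
```

The drawer is at its stop: force rises to about 10 N with no motion. I'll back off to mid-hole, lift out and look.

```bash
python3 -m handwheel '[[[0,0,0,0.00025,0.0015,0,0.01],[0,0,0,0.00025,0.0015,0,0.01],[0,0,0,0,0,0,0.01]]]'|grep -E "ee|rot|force:"; python3 -m handwheel '[[[0,0,0,0,0,-0.003,0.01],[0,0,0,0,0,-0.007,0.01],[0,0,0,0,0,-0.01,0.01],[0,0,0,0,0,-0.02,0.01],[0,0,0,0,0,-0.018,0.01]]]'|grep -E "ee|rot|force:"; python3 -m handwheel '[[[0,0,0,0,0,0,0.01],[0,0,0,0,0,0,0.01]]]'
python3 - <<'E'
from h import *
np.set_printoptions(precision=4,suppress=True)
s=state(); w=capture('wrist'); sc=capture('scene')
cv2.imwrite('pics/w4.png',w[:,:,::-1])
o=np.zeros((420,800,3),np.uint8); o[:,:420]=w[:,70:490]; o[:420,425:795]=cv2.resize(sc[150:290,230:353],None,fx=3,fy=3,interpolation=2)[:, :370] if False else cv2.resize(sc[150:290,230:353],(370,420),interpolation=2)
cv2.imwrite('pics/c4.png',o[:,:,::-1])
M=R.from_quat(s['tcp_rot']);print(s['ee_pos'],M.inv().apply(np.array([.4986,.2676,.336])-s['ee_pos']))
E
```

```text
ee_pos: [0.5428, 0.0151, 0.2777]
tcp_rot: [0.728, 0.686, 0.001, 0.001]
force: [2.0, 1.1, 7.6]
grip_force: 40.0
ee_pos: [0.5418, 0.0152, 0.3354]
tcp_rot: [0.728, 0.686, -0.001, -0.001]
force: [-0.8, -0.0, -0.9]
grip_force: 40.0
time_s: 13.97
ee_pos: [0.5419, 0.0152, 0.3352]
tcp_rot: [0.728, 0.686, -0.0, 0.0]
force: [0.1, -0.1, -0.9]
opening: 0.173
grip_force: 40.0
[0.5419 0.0152 0.3352] [ 0.2494 -0.0581 -0.0009]
```

View pics/c4.png

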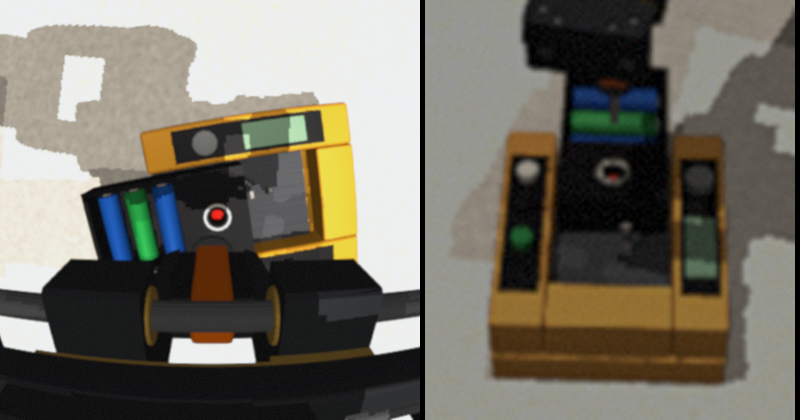

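The drawer is well out, with the wrist ring at about (286,217), and the pin is still straight in the grip. I'm going back above the stand, then measuring the drawer travel from the top view.

```bash
python3 -m handwheel '[[[0,0,0,0.0249,-0.0058,0,0.01],[0,0,0,0.0249,-0.0058,0,0.01],[0,0,0,0.0249,-0.0058,0,0.01],[0,0,0,0.0249,-0.0058,0,0.01],[0,0,0,0.0249,-0.0058,0,0.01]]]'|grep ee; python3 -m handwheel '[[[0,0,0,0.0249,-0.0058,0,0.01],[0,0,0,0.0249,-0.0058,0,0.01],[0,0,0,0.0249,-0.0058,0,0.01],[0,0,0,0.0249,-0.0058,0,0.01],[0,0,0,0.0249,-0.0058,0,0.01]]]'|grep ee; python3 -m handwheel '[[[0,0,0,0,0,0,0.01],[0,0,0,0,0,0,0.01],[0,0,0,0,0,0,0.01]]]'
python3 - <<'E'
from h import *
np.set_printoptions(precision=4,suppress=True)
s=state(); t=capture('top'); cv2.imwrite('pics/t5.png',t[:,:,::-1]); w=capture('wrist'); cv2.imwrite('pics/w5.png',w[:,:,::-1])
m=mask(t,(0,110,60),(10,255,255))|mask(t,(165,110,60),(179,255,255)); m[:,:240]=0;m[:,290:]=0;m[:195]=0;m[250:]=0
p=np.argwhere(m)[:,::-1].mean(0); q0=onz(ray('top',264.8,204.6),.0656); q=onz(ray('top',*p),.06); print(m.sum()//255,p,q0,q,np.linalg.norm((q-q0)[:2]))
M=R.from_quat(s['tcp_rot']); print(s['ee_pos'],M.inv().apply(np.array([.4986,.2676,.336])-s['ee_pos']))
# stand hole vs tip in wrist
b=mask(w,(100,100,50),(130,255,255)); b[:,:220]=0; b[:,345:]=0; b[275:]=0
P=np.array([onz(ray('wrist',*v,s),.04)[:2] for v in np.argwhere(b)[:,::-1]],np.float32)*1e3; print(cv2.minAreaRect(P))
cv2.imwrite('pics/c5.png',np.hstack([cv2.resize(w[180:270,230:335],None,fx=5,fy=5,interpolation=2)[:,:,::-1],cv2.resize(t[180:270,230:285],None,fx=5,fy=5,interpolation=2)[:,:,::-1]]))
E
```

```text
ee_pos: [0.5201, 0.1422, 0.3337]
ee_pos: [0.4985, 0.2683, 0.3337]
time_s: 15.15
ee_pos: [0.499, 0.2667, 0.3341]
tcp_rot: [0.728, 0.686, -0.001, -0.0]
force: [0.1, 1.2, -1.0]
opening: 0.176
grip_force: 40.0
26 [268.3462 231.3462] [0.599  0.0203 0.0656] [0.5465 0.0145 0.06  ] 0.05274035636231537
[0.499  0.2667 0.3341] [ 0.0009 -0.0005 -0.0019]Traceback (most recent call last):
  File "<stdin>", line 9, in <module>
  File "h.py", line 5, in ray
    c=calibration(n); f=210/np.tan(np.radians(c['fovy']/2)); x,y=u-c['cx'],v-c['cy']
ValueError: time passes only in moves, steps and waits
```

Drawer travel measures 53 mm plus its 0–4 mm starting offset, which fits the felt end stop. Now I lower the pin to the stored grasp pose, watching force.

```bash
python3 -m handwheel '[[[0,0,0,0.0009,-0.0005,0.02,0.01],[0,0,0,0,0,0.02,0.01],[0,0,0,0,0,0.02,0.01],[0,0,0,0,0,0.005,0.01],[0,0,0,0,0,0,0.01]]]'|grep -E "ee|force:"; python3 -m handwheel '[[[0,0,0,0,0,0,0.01],[0,0,0,0,0,0.003,0.01],[0,0,0,0,0,0.003,0.01],[0,0,0,0,0,0,0.01]]]'
```

```text
ee_pos: [0.4987, 0.2673, 0.2689]
force: [0.4, 0.8, -1.3]
grip_force: 40.0
time_s: 16.0
ee_pos: [0.4986, 0.268, 0.2642]
tcp_rot: [0.728, 0.686, 0.0, 0.0]
force: [0.5, 0.7, -0.7]
opening: 0.179
grip_force: 40.0
```

```bash
python3 -m handwheel '[[[0,0,0,-0.0003,0,0.003,0.01],[0,0,0,0,0,0.003,0.01],[0,0,0,0,0,0.002,0.01],[0,0,0,0,0,0,0.01]]]'|grep -E "ee|force:"; python3 -m handwheel '[[[0,0,0,0,0,0.002,0.01],[0,0,0,0,0,0.002,0.01],[0,0,0,0,0,0,0.01]]]'|grep -E "ee|force:"
```

```text
ee_pos: [0.4985, 0.2678, 0.2556]
force: [-0.5, 0.2, -1.5]
grip_force: 40.0
ee_pos: [0.4985, 0.2678, 0.2517]
force: [-0.4, 0.4, -0.5]
grip_force: 40.0
```

Tip is 6 mm inside the hole with no force. I'll lower further.

```bash
python3 -m handwheel '[[[0,0,0,0,0,0.005,0.01],[0,0,0,0,0,0.005,0.01],[0,0,0,0,0,0.005,0.01],[0,0,0,0,0,0.005,0.01],[0,0,0,0,0,0,0.01]]]'|grep -E "ee|force:"; python3 -m handwheel '[[[0,0,0,0,0,0.002,0.01],[0,0,0,0,0,0.002,0.01],[0,0,0,0,0,0,0.01]]]'|grep -E "ee|force:"
```

```text
ee_pos: [0.4983, 0.2677, 0.2308]
force: [-0.0, 0.7, -1.1]
grip_force: 40.0
ee_pos: [0.4985, 0.2678, 0.2278]
force: [0.7, -0.1, -1.4]
grip_force: 40.0
```

```bash
python3 -m handwheel '[[[0,0,0,0,0,0.001,0.01],[0,0,0,0,0,0,0.01],[0,0,0,0,0,0,0.01]]]'|grep -E "ee|force:"
```

```text
ee_pos: [0.4986, 0.2678, 0.2272]
force: [-0.6, 0.4, -2.1]
grip_force: 40.0
```

```bash
python3 -m handwheel '[[[0,0,0,0,0,0.0006,0.01],[0,0,0,0,0,0,0.01],[0,0,0,0,0,0,0.01]]]'|grep -E "ee|force:"; python3 -m handwheel '[[[0,0,0,0,0,0.0005,0.01],[0,0,0,0,0,0,0.01],[0,0,0,0,0,0,0.01]]]'|grep -E "ee|force:"
```

```text
ee_pos: [0.4985, 0.2678, 0.2265]
force: [0.7, -0.4, -1.2]
grip_force: 40.0
ee_pos: [0.4986, 0.2678, 0.226]
force: [0.7, 0.1, -0.6]
grip_force: 40.0
```

```bash
python3 -m handwheel '[[[0,0,0,0,0,0.0005,0.01],[0,0,0,0,0,0,0.01],[0,0,0,0,0,0,0.01]]]'|grep -E "ee|force:"
```

```text
ee_pos: [0.4985, 0.2678, 0.226]
force: [-2.0, 0.4, 5.5]
grip_force: 40.0
```

Collar is seated at the same height as at pick-up. Release and retreat straight up.

```bash
python3 -m handwheel '[[[0,0,0,0,0,0,0.016],[0,0,0,0,0,0,0.02],[0,0,0,0,0,0,0.03],[0,0,0,0,0,0,0.05],[0,0,0,0,0,0,0.05]]]' 10|grep -E "ee|force|open"; python3 -m handwheel '[[[0,0,0,0,0,0,0.05],[0,0,0,0,0,0,0.05],[0,0,0,0,0,0,0.05]]]'|grep -E "ee|force|open"; python3 -m handwheel '[[[0,0,0,0,0,-0.01,0.05],[0,0,0,0,0,-0.02,0.05],[0,0,0,0,0,-0.03,0.05],[0,0,0,0,0,-0.03,0.05],[0,0,0,0,0,-0.03,0.05]]]'|grep -E "ee|force|open"
```

```text
ee_pos: [0.4986, 0.2678, 0.2253]
force: [0.3, -0.9, 0.5]
opening: 0.429
grip_force: 0.0
ee_pos: [0.4986, 0.2678, 0.2254]
force: [-0.5, 0.2, -0.6]
opening: 0.567
grip_force: 0.0
ee_pos: [0.4983, 0.2677, 0.3476]
force: [-0.2, -0.4, -0.3]
opening: 0.564
grip_force: 0.0
```

```bash
python3 -m handwheel '[[[0,0,0,0,0,-0.03,0.05],[0,0,0,0,0,-0.03,0.05],[0,0,0,0,0,0,0.05],[0,0,0,0,0,0,0.05]]]'|grep -E "time|ee|force|open"
python3 - <<'E'
from station import *
import cv2,numpy as np
w=capture('wrist');t=capture('top');s=capture('scene'); cv2.imwrite('pics/t6.png',t[:,:,::-1])
o=np.hstack([cv2.resize(w,(400,300)),cv2.resize(t,(400,300))]);o2=np.hstack([cv2.resize(s,(400,300)),cv2.resize(t[170:290,225:320],(400,300))])
cv2.imwrite('pics/c6.png',np.vstack([o,o2])[:,:,::-1])
E
```

```text
time_s: 19.67
ee_pos: [0.4982, 0.2677, 0.4074]
force: [0.2, 0.5, -0.8]
opening: 0.568
grip_force: 0.0
```

View pics/c6.png

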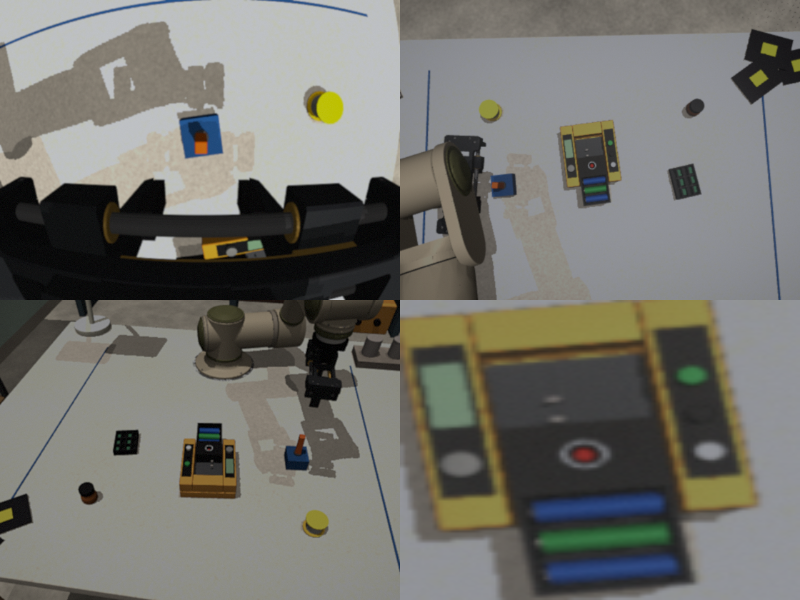

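The views show the pin upright in its stand at top (133,258). The ring moved from (264.5,204) to (268.7,232), which is about 55 mm, so the drawer is at its stop. Carrier, spool and jar haven't moved.

```bash
python3 -c "from station import *;print(sign_off())"
```

```text
the job is handed in; nothing more can be done
None
```

The job is handed in: the drawer is fully out at its stop (about 55 mm in the top view), the pin tool is upright back in its stand, peak contact force was about 10 N, and the carrier, spool and jar were not moved.

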